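Clamp the axle and find its index stud in the inspection mirror

TASK

Fold the clamp lever of the axle block fully down, and only then turn the sprung inspection mirror by the steel fin on its top until the small bench camera on the rig sees the brass stud on the block's far face in the middle of the mirror. The mirror swings back if let go, so finish with the fin held motionless in the gripper at that angle. Leave the loose things on the bench where they are.

Things in the scene. Friction and masses are not known exactly. Their poses are not given: they have to be found in the camera images.
- rig: fixed camera rig: dark steel bar 270 x 50 x 12 mm, a mirror on a post near one end and a small black bench camera (45 x 40 x 40 mm, top at height 120 mm) on a post at the other. Origin on the bench under the mirror's upright turning axis; the camera stands along its -x (towards the robot) and looks along +x at the mirror
- camera (a point): front of the camera's lens, 155 mm from the mirror's axis along the rig's -x, at height 100 mm
- fin (a point): middle of the grip fin on top of the mirror head: upright flat steel plate on the turning axis, 12 mm thick (its x), 34 mm wide (its y, in line with the mirror), from height 128 to 172 mm; this point is at 152 mm. The head below is 64 mm wide, heights 72 to 128 mm, reaching 10 mm back (+x) of the axis; the silvered face lies on the axis, facing -x
- mirror (a joint): angle of the mirror about its upright axis, rad, positive anticlockwise from above, -1.2 to 1.2; at 0 it squarely faces the camera. A centring spring (0.05 N m per rad) brings it back to 0 when let go
- view (a point): the camera's central line of sight after the mirror: origin on the mirror's turning axis at height 100 mm, x axis level along the reflected line. At mirror angle 0 it points back at the camera; it turns twice as far as the mirror, the same way. The stud is seen in the middle when this x axis points at it
- clamp_block: fixed aluminium axle block with a lever, 80 mm (its x) by 60 mm (its y), walls 115 mm high, with a trough that holds a steel axle. Origin at the centre of its underside; its +x face, turned away from the robot, carries the stud. It stands left or right of the rig
- stud (a point): front of the round brass index stud, 16 mm across, standing 14 mm out of the middle of the block's +x face (this point is 10 mm out of the face), at height 100 mm
- lever_hinge (a point): middle of the lever's hinge axis on top of the block's far end, at height 122 mm, 32 mm from the block's origin along its +x; the axis is level, along the block's y
- lever_tip (a point): on the outer (upper when shut) face of the lever, 85 mm from the hinge. The lever is a flat steel bar 22 mm wide, 8 mm thick, 101 mm long with a round 26 mm end. Shut, it lies level over the block, pointing from the hinge to the block's -x (to the robot), its upper face at height 126 mm
- lever (a joint): angle of the lever, rad: 0 fully down (shut), growing as it lifts, upright at 1.57, at most 1.45. It stays where left; swinging it takes about 0.12 N m (some 2 N at its end)
- plain_block: fixed aluminium axle block of the same shape, empty, with no lever and no stud, on the other side of the rig; not used; origin at the centre of its underside
- bearing: loose steel bearing ring, 48 mm across, 14 mm high, lying flat; origin at the centre of its underside; a bystander
- tape: loose roll of black tape, 90 mm across, 25 mm high, lying flat; origin at the centre of its underside; a bystander
- lube: loose grey bottle, 48 mm across, 130 mm tall, standing; origin at the centre of its underside; a bystander
- grease: loose white jar, 70 mm across, 55 mm tall, standing; origin at the centre of its underside; a bystander
- spanner: loose steel spanner lying flat; a bystander
- driver: loose screwdriver with a black handle lying flat; a bystander
- spacer: loose turned steel spacer, 40 mm across, 22 mm high, standing; origin at the centre of its underside; a bystander

How it is judged:
On the way, in this order (a step that is already met when the one before it is completed fails the run):
1. the clamp lever is folded fully down (value of joint lever below 0.07 rad), for 0.2 s.
2. the mirror, held by the fingers, shows the stud to the camera (value of joint lever below 0.07 rad and y of stud in the frame of view between -0.016 and 0.016 m and x of stud in the frame of view above 0.03 m and contact force between the fingers and mirror above 4 N and distance between the grasp point and fin below 0.03 m), for 0.3 s.
At the end, for the whole second after the job is handed in: The lever is within 0.07 rad of fully down; the reflected line of sight passes within 16 mm (sideways) of the stud; the fingers grip the fin (grasp point within 30 mm of its middle) with more than 4 N and the mirror is still (all of step 2 and velocity of joint mirror between -0.15 and 0.15 rad/s); the arm keeps its last pose, push and grip.
It fails at once if the mirror is turned before the lever is shut (value of joint lever above 0.15 rad and (value of joint mirror above 0.15 rad or value of joint mirror below -0.15 rad)).
It fails at once if a loose thing on the bench is pushed about (distance of any of bearing, tape, lube, grease, spanner, driver, spacer from where it was at the start of the episode above 0.03 m).
It also fails if it takes over 42 s, if anything falls off the work surface, if the arm or the gripper's body presses on something with over 40 N, if the wrist force passes 120 N, or if a joint passes its speed limit or range.

ROBOT

A 6-joint arm with a two-finger parallel gripper is mounted at the origin on the work surface. World frame = base frame: x ahead of the robot, y to its left, z up, the work surface at z = 0. Lengths are in m, angles in rad, forces in N, time in s.
With the tool pointing down it reaches from about 0.325 to 0.775 m from the base axis. Payload 5.5 kg.
Tool frame: the origin (TCP) lies on the mounting face of the last link; the fingertips stand 173 mm ahead of it and the grasp point (between the pads) lies 155 mm ahead of it; z points along the fingers, y is the line along which they close (so a half turn about z gives the same grasp; the last joint's range is limited). The gripper opens to 85 mm and grips with 20 to 120 N. Pads are 22 mm wide; open, the fingers measure 114 mm over their backs; the gripper's body (76 mm by 85 mm) begins 54 mm behind the grasp point. The pads swing forward as they close: fully open they stand 13 mm farther back than shut.
Start: joints at [-1.223, 0.091, 1.231, -0, 1.82, -0.057], TCP at [0.236, -0.552, 0.405] pointing down, gripper open.
Joint ranges: [-2.87, 2.87], [-0.86, 2.18], [0.17, 2.46], [-1.51, 4.65], [0.06, 2.69], [-2.65, 2.65]. Speed limits (rad/s): [2.57, 2.57, 3.01, 3.14, 3.14, 3.14].

INTERFACE

Orientations are given as [roll, pitch, yaw] about the fixed x, y, z axes, in that order (R = Rz(yaw) Ry(pitch) Rx(roll)).
In Python, from plant import bot gives the robot as it stands.
- The arm moves only by the tool apply_moves, never from a script. Its argument "motion" is a list of rows, each a list of 5 numbers: the finger opening in m, from 0 to 0.0854, then the shift along the tool's x, y, z in m, then the turn about the tool's z in rad. A call has 1 to 20 rows; each row shifts and turns the commanded pose from where the row before left it, along the tool's axes as they then stand; what a row does not reach is not made up. A row lasts 1/8 s, in which the tool goes at most 62.5 mm and 10.7 degrees, less where a joint would pass 70% of its speed; a pose out of reach is approached as far as the arm can. A call is refused whole if a number of a shift passes 0.0625 or a number of a turn 0.188, either way. A call with a gripper value outside its range is refused whole. The fingers move at their own pace and stop on an object; "grip_force" is the grip in N (left out, the last holds). Time passes only in rows, so rows that do not move let the fingers close. It gives the time, the measured TCP pose, the force, the opening and the grip force at its end, in the units of the state.
- bot.get_obs(): the state, without advancing time (a new reading comes with each control period).
- bot.camera(name): name is "scene" or "top" or "wrist"; returns a dict with "image" (400x640x3 uint8, red, green, blue), "depth" (400x640 float32, m along the optical axis (not along the pixel's ray), 0 where there is no reading), "fov_y" (degrees; the focal length in pixels is half the picture's height over the tangent of half this angle, whatever the lens; pixels are square), "cx", "cy" (the principal point, pixels), "k1" (the pictures are not rectified: a ray, as slopes to the right and down, at radius r is drawn at 1 + k1 r^2 times it, then the intrinsics apply), "eye" and "attitude" of the camera in the world. Camera axes: x right, y down, z forward; pixel columns grow to the right and rows downward; lengths in m; the calibration is good to about 2 mm. A picture is of the moment at which its call begins.
- bot.close_job(): hands the job in; it is judged then, once.
The state is a dict: "t": time; "joint_positions": joint angles; "joint_vel": joint speeds; "joint_efforts": joint torques, N m; "ee_pos": TCP position; "eef_rot": TCP orientation; "wrist_force": force on the tool from outside, world axes, zero at the start; "moment": the same for the moment, N m; "gripper_width": finger opening in m; "grip_force": force on a finger pad.
Only numpy, scipy, OpenCV 4.12 (cv2) and the standard library are available. Lean on these libraries where they do the work, as an engineer would, in place of code of your own. Each camera call takes 0.05 s, during which the arm holds its last target. There are 200 camera calls.

## Working session

There is one attempt and no reset: what is moved stays moved. The work goes in short steps, Python scripts to look and compute and a tool call to move; the robot and the scene stay as the last step left them, time stands still between calls to the robot, and variables do not carry over. Pictures are saved under pics/ and viewed, at most 10 in all, crops included, and the job is handed in when it is done.

Besides the shell and the picture viewer there is one more tool, called in YAML: its name, and indented under it one key for each argument. apply_moves: Moves the arm, as the interface text tells. Its arguments: {"type":"object","properties":{"motion":{"type":"array","items":{"type":"array","items":{"type":"number"}}},"grip_force":{"type":"number"}},"required":["motion"]}

```bash
mkdir -p pics
cat > h.py <<'E'
import numpy as np, cv2
from scipy.spatial.transform import Rotation as R
from plant import bot
def shot(n,f):
    c=bot.camera(n); np.savez(f'pics/{f}.npz',**c); cv2.imwrite(f'pics/{f}.png',c['image'][:,:,::-1]); return c
def load(f): return dict(np.load(f'pics/{f}.npz',allow_pickle=True))
def rot(a):
    a=np.asarray(a,float)
    return a if a.shape==(3,3) else (R.from_quat(a).as_matrix() if a.size==4 else R.from_euler('xyz',a).as_matrix())
def cloud(c):
    h,w=c['depth'].shape; f=h/2/np.tan(np.radians(float(c['fov_y']))/2)
    u,v=np.meshgrid(np.arange(w),np.arange(h))
    x=(u-c['cx'])/f; y=(v-c['cy'])/f; a,b=x.copy(),y.copy()
    for _ in range(10):
        s=1+c['k1']*(a*a+b*b); a,b=x/s,y/s
    d=c['depth']; P=np.stack([a*d,b*d,d],-1)
    W=P@rot(c['attitude']).T+np.asarray(c['eye']); W[d==0]=np.nan; return W
E
python3 - <<'E'
from h import *
for n in('scene','top'):
    c=shot(n,n+'0'); print(n,c['eye'],c['attitude'],c['fov_y'],c['k1'],c['cx'],c['cy']); W=cloud(c); print(np.nanpercentile(W.reshape(-1,3),[1,50,99],axis=0))
print(bot.get_obs())
E
```

```text
scene [ 1.5082489  -0.16707793  0.87298882] [-2.25307633 -0.0205339   1.41201587] 45.28500571645148 -0.014218418981963186 318.47934518097617 204.30803341404817
[[-1.75048657e+00 -1.60067699e+00 -7.53914678e-01]
 [ 4.82698013e-01  2.08780663e-02  7.29852205e-04]
 [ 9.49300789e-01  1.35689021e+00  4.43174762e-01]]
top [0.52457932 0.0114552  1.31007683] [-3.08283405  0.0151653  -1.58712651] 50.378237441036575 -0.10253864392655745 322.3230568114125 205.42603300313635
[[-6.80443800e-04 -1.48780905e+00 -7.61720235e-01]
 [ 6.21550631e-01  3.94215317e-02 -2.75208131e-03]
 [ 1.71396727e+00  1.69684959e+00  5.50436345e-01]]
{'t': 0.1, 'joint_positions': array([-1.22271181e+00,  9.18231744e-02,  1.23176345e+00,  1.26040857e-05,
        1.81978277e+00, -5.67228898e-02]), 'joint_vel': array([-2.68809203e-03, -1.88340561e-03, -1.03622521e-03,  1.58171741e-03,
       -2.40717558e-05, -4.53931134e-04]), 'joint_efforts': array([ 2.72658508e-03, -4.60218787e+01, -4.19217682e+01, -2.28266515e-05,
        1.06420860e-02,  1.22463430e-05]), 'ee_pos': array([ 0.23631472, -0.55157302,  0.40364108]), 'eef_rot': array([-3.13981946e+00, -1.12929287e-04,  4.04810406e-01]), 'wrist_force': array([-0.19550696, -0.00097683, -0.27287098]), 'moment': array([ 0.01286231, -0.02777248,  0.03240051]), 'grip_force': 0.0, 'gripper_width': 0.08523801214876535}
```

View pics/top0.png

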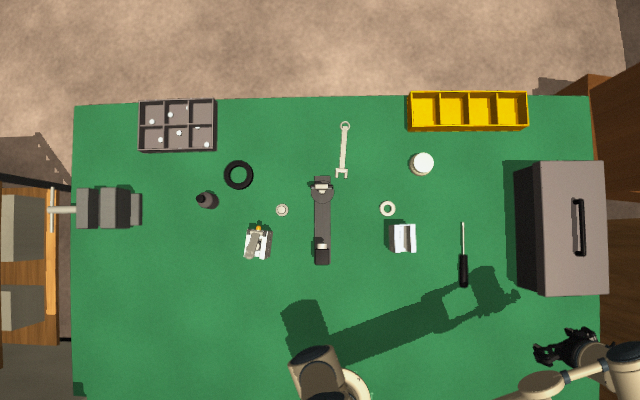

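View pics/scene0.png

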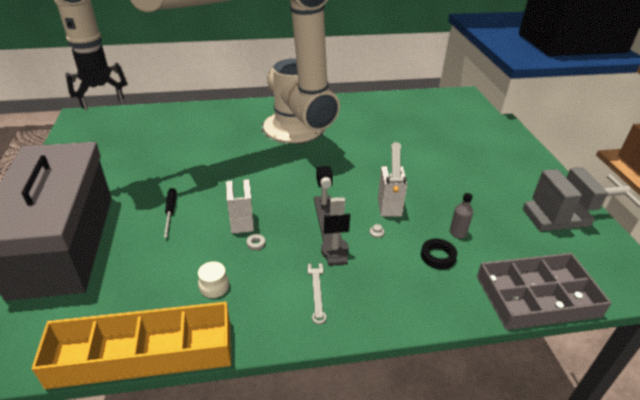

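The top view shows the clamp block with its raised lever at about (257,243). The rig runs from the camera at (322,245) to the mirror at (321,185), and the plain block is at (403,238). Next I'll take an enlarged crop and depth heights.

Run:
```python
from h import *
c=load('top0'); im=c['image'][165:275,230:350,::-1]
s=load('scene0'); sm=s['image'][130:280,300:420,::-1]
a=cv2.resize(im,None,fx=3.3,fy=3.3,interpolation=2); b=cv2.resize(sm,None,fx=3.3,fy=3.3,interpolation=2)
H=max(a.shape[0],b.shape[0]); f=lambda q:cv2.copyMakeBorder(q,0,H-q.shape[0],0,0,0)
cv2.imwrite('pics/crop1.png',np.hstack([f(a),f(b)]))
for nm in('top0','scene0'):
    W=cloud(load(nm)).reshape(-1,3); W=W[np.isfinite(W).all(1)]
    def box(n,x0,x1,y0,y1,z0,z1):
        m=(W[:,0]>x0)&(W[:,0]<x1)&(W[:,1]>y0)&(W[:,1]<y1)&(W[:,2]>z0)&(W[:,2]<z1);Q=W[m]
        if len(Q)<4: print(nm,n,len(Q));return
        r=cv2.minAreaRect(Q[:,:2].astype(np.float32)); print(nm,n,len(Q),Q.mean(0).round(4),Q.min(0).round(3),Q.max(0).round(3),np.round(r[0],4),np.round(r[1],4),round(r[2],1))
    box('bar',.3,.75,-.06,.09,.006,.02)
    box('fin',.5,.7,-.06,.09,.135,.19)
    box('head',.5,.7,-.06,.09,.075,.19)
    box('cam',.3,.5,-.06,.09,.108,.14)
    box('blk',.3,.6,.1,.32,.105,.12)
    box('blkall',.3,.6,.1,.32,.03,.12)
    box('lever',.3,.6,.1,.32,.13,.3)
```

```text
top0 bar 1167 [0.5867 0.0257 0.0114] [ 0.319 -0.06   0.006] [0.748 0.083 0.02 ] [0.5332 0.0095] [0.424  0.1369] 3.6
top0 fin 77 [0.6434 0.0302 0.1675] [0.638 0.014 0.147] [0.65  0.047 0.176] [0.644  0.0304] [0.0324 0.0122] 89.3
top0 head 121 [0.6448 0.0295 0.1491] [0.638 0.    0.088] [0.652 0.06  0.176] [0.6448 0.0303] [0.0603 0.0138] 89.3
top0 cam 262 [0.4564 0.0329 0.1178] [0.431 0.015 0.108] [0.487 0.052 0.125] [0.4589 0.0329] [0.0364 0.0558] 89.0
top0 blk 251 [0.4894 0.2135 0.1129] [0.447 0.185 0.105] [0.54  0.254 0.12 ] [0.4951 0.2187] [0.0613 0.0912] 81.8
top0 blkall 440 [0.489  0.2091 0.0938] [0.447 0.185 0.031] [0.543 0.254 0.12 ] [0.4965 0.2187] [0.0613 0.0941] 82.2
top0 lever 218 [0.4856 0.2193 0.1674] [0.453 0.194 0.13 ] [0.526 0.239 0.204] [0.4889 0.2135] [0.0701 0.045 ] 5.4
scene0 bar 1039 [0.6101 0.0193 0.0126] [ 0.418 -0.054  0.006] [0.748 0.066 0.02 ] [0.5825 0.0053] [0.3282 0.1167] 2.2
scene0 fin 224 [0.6492 0.0295 0.1571] [0.637 0.013 0.135] [0.655 0.048 0.176] [0.6463 0.0306] [0.0346 0.0163] 83.7
scene0 head 711 [0.6524 0.0298 0.1218] [ 0.637 -0.001  0.075] [0.659 0.062 0.176] [0.6478 0.0305] [0.0637 0.0217] 89.8
scene0 cam 216 [0.462  0.032  0.1171] [0.429 0.013 0.108] [0.493 0.053 0.123] [0.4611 0.0321] [0.0406 0.0625] 87.0
scene0 blk 244 [0.5035 0.2127 0.1129] [0.447 0.184 0.105] [0.544 0.253 0.12 ] [0.4977 0.2177] [0.0608 0.0949] 81.5
scene0 blkall 829 [0.5156 0.2102 0.0814] [0.445 0.184 0.03 ] [0.544 0.253 0.12 ] [0.4968 0.2183] [0.0608 0.0968] 82.4
scene0 lever 289 [0.4902 0.2188 0.1646] [0.456 0.191 0.13 ] [0.533 0.239 0.201] [0.4962 0.224 ] [0.0448 0.0788] 73.6
```

View pics/crop1.png

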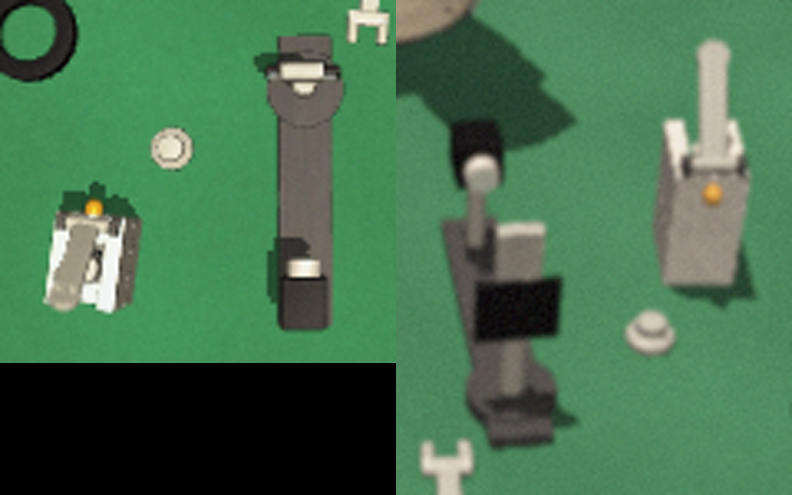

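The crop gives the stud at about (93,208) in the left half, which is full-frame (258,228), and shows the lever raised, pointing towards the robot and leaning slightly left. I'll refine the block frame and the stud by projection.

```bash
cat > fit.py <<'E'
from h import *
def fit(names):
  for nm in names:
    c=load(nm); Wi=cloud(c); hsv=cv2.cvtColor(c['image'],cv2.COLOR_RGB2HSV)
    W=Wi.reshape(-1,3)
    m=((hsv[...,0]>8)&(hsv[...,0]<28)&(hsv[...,1]>140)&(hsv[...,2]>90)).reshape(-1)&(W[:,0]>.45)&(W[:,0]<.6)&(W[:,1]>.15)&(W[:,1]<.28)
    Q=W[m]; print(nm,'stud px',len(Q),np.nanmean(Q,0).round(4),np.nanmin(Q,0).round(3),np.nanmax(Q,0).round(3))
    L=W[~m&np.isfinite(W).all(1)]
    B=L[(L[:,0]>.42)&(L[:,0]<.57)&(L[:,1]>.15)&(L[:,1]<.28)&(L[:,2]>.1)&(L[:,2]<.12)]
    r=cv2.minAreaRect(B[:,:2].astype(np.float32)); print(' block',r)
    for a in (-6,-8,-10):
        a=np.radians(a); u=B[:,:2]@[np.cos(a),np.sin(a)]; v=B[:,:2]@[-np.sin(a),np.cos(a)]
        print('  ',np.percentile(u,[0,2,98,100]).round(4),np.percentile(v,[0,2,98,100]).round(4))
    V=L[(L[:,0]>.42)&(L[:,0]<.57)&(L[:,1]>.15)&(L[:,1]<.28)&(L[:,2]>.132)&(L[:,2]<.22)]
    if len(V)>10:
        e=np.linalg.svd(V-V.mean(0))[2][0]; print(' lever',V.mean(0).round(4),e.round(3))
if __name__=='__main__': fit(['top0','scene0'])
E
python3 fit.py
```

```text
top0 stud px 22 [0.5368 0.2136 0.0997] [ 0.532  0.207 -0.001] [0.545 0.233 0.11 ]
 block ((0.4898928999900818, 0.21946264803409576), (0.061314065009355545, 0.08063578605651855), 81.7745590209961)
   [0.4232 0.4261 0.5037 0.5048] [0.2383 0.239  0.2994 0.3007]
   [0.4142 0.4166 0.4943 0.4949] [0.2549 0.2555 0.3152 0.3162]
   [0.4047 0.4063 0.4838 0.4855] [0.2699 0.2704 0.3313 0.332 ]
 lever [0.4845 0.2196 0.1686] [-0.664  0.091  0.742]
scene0 stud px 21 [0.5393 0.2113 0.1058] [0.533 0.206 0.099] [0.544 0.216 0.11 ]
 block ((0.49690350890159607, 0.21782243251800537), (0.06082246080040932, 0.09323715418577194), 81.53607940673828)
   [0.4238 0.4277 0.5086 0.5183] [0.2378 0.239  0.2985 0.3003]
   [0.4149 0.4183 0.4986 0.5084] [0.2548 0.2552 0.3144 0.3155]
   [0.4056 0.4087 0.4883 0.498 ] [0.2693 0.2704 0.3305 0.332 ]
 lever [0.4886 0.2188 0.1663] [ 0.653 -0.098 -0.751]
```

apply_moves:
  motion:
    - [0,0.0,0.0,0,0]
  grip_force: 40

```text
t: 0.22
ee_pos: [0.2363, -0.5516, 0.404]
eef_rot: [-3.14, -0.0, 0.405]
wrist_force: [0.3, 0.2, 0.6]
gripper_width: 0.0699
grip_force: 0.0
```

apply_moves:
  motion:
    - [0,0.0345,-0.0413,0,0]
    - [0,0.0345,-0.0413,0,0]
    - [0,0.0345,-0.0413,0,0]
    - [0,0.0345,-0.0413,0,0]
    - [0,0.0345,-0.0413,0,0]
    - [0,0.0345,-0.0413,0,0]
    - [0,0.0345,-0.0413,0,0]
    - [0,0.0345,-0.0413,0,0]
    - [0,0.0345,-0.0413,0,0]
    - [0,0.0345,-0.0413,0,0]
    - [0,0.0345,-0.0413,0,0]
    - [0,0.0345,-0.0413,0,0]
    - [0,0.0345,-0.0413,0,0]
    - [0,0.0345,-0.0413,0,0]
    - [0,0.0345,-0.0413,0,0]
    - [0,0,0,0,0]
    - [0,0,0,0,0]

```text
t: 2.35
ee_pos: [0.4679, 0.2217, 0.4044]
eef_rot: [3.141, 0.001, 0.405]
wrist_force: [-0.0, -0.4, -0.2]
gripper_width: 0.0002
grip_force: 0.0
```

Now I'll press down towards TCP z of about 0.299.

apply_moves:
  motion:
    - [0,0,0,0.02,0]
    - [0,0,0,0.015,0]
    - [0,0,0,0.012,0]
    - [0,0,0,0.012,0]
    - [0,0,0,0.012,0]
    - [0,0,0,0.012,0]
    - [0,0,0,0.01,0]
    - [0,0,0,0.006,0]
    - [0,0,0,0.003,0]
    - [0,0,0,0,0]
    - [0,0,0,0,0]

```text
t: 3.72
ee_pos: [0.4681, 0.2217, 0.3028]
eef_rot: [3.141, -0.0, 0.405]
wrist_force: [-0.3, -1.4, 0.7]
gripper_width: -0.0003
grip_force: 0.0
```

apply_moves:
  motion:
    - [0,0,0,0.002,0]
    - [0,0,0,0.001,0]
    - [0,0,0,0.001,0]
    - [0,0,0,0.001,0]
    - [0,0,0,0,0]
    - [0,0,0,0,0]

```text
t: 4.47
ee_pos: [0.4679, 0.2217, 0.2993]
eef_rot: [3.142, -0.002, 0.405]
wrist_force: [-3.2, -0.7, 7.7]
gripper_width: -0.0003
grip_force: 3.9
```

apply_moves:
  motion:
    - [0,0,0,0.001,0]
    - [0,0,0,0.001,0]
    - [0,0,0,0,0]
    - [0,0,0,0,0]

```text
t: 4.97
ee_pos: [0.4678, 0.2217, 0.2991]
eef_rot: [3.142, -0.003, 0.405]
wrist_force: [-6.5, -2.0, 15.1]
gripper_width: -0.0004
grip_force: 7.7
```

Run:
```python
from h import *
from fit import fit
shot('scene','scene1'); shot('top','top1'); W=cloud(load('scene1')).reshape(-1,3)
u=np.array([.9895,-.144]); d=W[:,:2]-[.4905,.219]; p=d@u; q=d@[.144,.9895]
for a in np.arange(-.06,.04,.01):
    m=(abs(q)<.009)&(p>a)&(p<a+.01)&(W[:,2]>.05)&(W[:,2]<.14); print(round(a,2),m.sum(),np.median(W[m,2]).round(4) if m.any() else '')
```

```text
-0.06 0 
-0.05 0 
-0.04 0 
-0.03 1 0.1253
-0.02 27 0.1297
-0.01 21 0.1265
0.0 20 0.1244
0.01 11 0.1273
0.02 15 0.1269
0.03 85 0.1061
```

apply_moves:
  motion:
    - [0,0,0,-0.04,0]
    - [0,0,0,-0.04,0]
    - [0,0,0,-0.04,0]
    - [0.05,0.0174,0.0492,0,0]
    - [0.05,0.0174,0.0492,0,0]
    - [0.05,0.0174,0.0492,0,0]
    - [0.05,0.0174,0.0492,0,0]
    - [0.05,0.0174,0.0492,0,0]
    - [0.05,0,0,0,-0.165]
    - [0.05,0,0,0,-0.165]
    - [0.05,0,0,0,-0.165]
    - [0.05,0,0,0,-0.165]
    - [0.05,0,0,0,-0.165]
    - [0.05,0,0,0,-0.165]
    - [0.05,0,0,0,-0.165]
    - [0.05,0,0,0,0]
    - [0.05,0,0,0,0]

```text
t: 7.2
ee_pos: [0.6449, 0.0298, 0.4154]
eef_rot: [-3.141, 0.0, 1.557]
wrist_force: [-0.3, 0.1, 1.3]
gripper_width: 0.0498
grip_force: 0.0
```

Run:
```python
from h import *
print({k:np.round(v,3) for k,v in bot.get_obs().items()})
shot('wrist','wrist2'); shot('top','top2'); shot('scene','scene2')
for nm in('wrist2','scene2','top0','scene0'):
    W=cloud(load(nm)).reshape(-1,3); W=W[np.isfinite(W).all(1)]
    for n,z0,z1,x0,x1 in(('fintop',.163,.182,.6,.7),('fin',.135,.182,.6,.7),('head',.08,.125,.6,.7),('cam',.112,.13,.4,.52)):
        Q=W[(W[:,0]>x0)&(W[:,0]<x1)&(abs(W[:,1]-.03)<.045)&(W[:,2]>z0)&(W[:,2]<z1)]
        if len(Q)>4:
            r=cv2.minAreaRect(Q[:,:2].astype(np.float32)); print(nm,n,len(Q),Q.mean(0).round(4),np.round(r[0],4),np.round(r[1],4),round(r[2],1))
    # bar edges -> rig yaw
    Q=W[(W[:,0]>.5)&(W[:,0]<.6)&(abs(W[:,1]-.03)<.04)&(W[:,2]>.007)&(W[:,2]<.02)]
    if len(Q)>50:
        b=[(x+.005,*np.percentile(Q[(Q[:,0]>x)&(Q[:,0]<x+.01),1],[3,97])) for x in np.arange(.5,.6,.01) if ((Q[:,0]>x)&(Q[:,0]<x+.01)).sum()>8]
        if len(b)>3:
            b=np.array(b); print(' rig yaw',np.polyfit(b[:,0],b[:,1:].mean(1),1), b[:,1:].mean(0))
```

```text
{'t': np.float64(7.2), 'joint_positions': array([-0.006,  0.22 ,  1.07 , -0.   ,  1.852,  0.008]), 'joint_vel': array([ 0.   ,  0.   , -0.002, -0.001, -0.001, -0.01 ]), 'joint_efforts': array([-1.0000e-03, -5.1332e+01, -4.1663e+01, -1.0000e-03,  2.0000e-03,
       -2.1000e-02]), 'ee_pos': array([0.645, 0.03 , 0.415]), 'eef_rot': array([-3.141,  0.   ,  1.557]), 'wrist_force': array([-0.293,  0.08 ,  1.325]), 'moment': array([ 0.047, -0.028,  0.047]), 'grip_force': np.float64(0.0), 'gripper_width': np.float64(0.05)}
wrist2 fintop 932 [0.6455 0.0323 0.1724] [0.6455 0.0309] [0.034  0.0114] 89.2
wrist2 fin 1103 [0.6455 0.0347 0.1689] [0.6453 0.0309] [0.034  0.0119] 88.9
wrist2 head 119 [0.6504 0.0609 0.1051] [0.6484 0.0562] [0.0172 0.0072] 55.0
wrist2 cam 3065 [0.4585 0.0353 0.1193] [0.4603 0.0342] [0.0393 0.0602] 89.0
 rig yaw [-0.01596979  0.04134612] [0.00918898 0.05593649]
scene2 fintop 83 [0.6469 0.0296 0.1694] [0.6461 0.03  ] [0.0332 0.0154] 82.7
scene2 fin 218 [0.649  0.0295 0.1572] [0.6467 0.0306] [0.0346 0.0168] 84.4
scene2 head 358 [0.6544 0.0296 0.1029] [0.6547 0.0305] [0.0636
[... 154 characters left out ...]
p 64 [0.6443 0.0306 0.1708] [0.6443 0.0304] [0.0324 0.0115] 88.9
top0 fin 77 [0.6434 0.0302 0.1675] [0.644  0.0304] [0.0324 0.0122] 89.3
top0 head 23 [0.6449 0.0253 0.107 ] [0.6453 0.0303] [0.0603 0.0025] 89.0
top0 cam 234 [0.4536 0.0329 0.1187] [0.4589 0.0329] [0.0364 0.0558] 89.0
 rig yaw [-0.0131948   0.03816726] [0.00740394 0.05441631]
scene0 fintop 85 [0.6475 0.0296 0.1699] [0.6468 0.0298] [0.0333 0.016 ] 79.9
scene0 fin 224 [0.6492 0.0295 0.1571] [0.6463 0.0306] [0.0346 0.0163] 83.7
scene0 head 359 [0.6544 0.0297 0.1029] [0.6524 0.0302] [0.0136 0.0637] 1.8
scene0 cam 177 [0.4588 0.0325 0.1186] [0.4609 0.0321] [0.0406 0.062 ] 87.0
 rig yaw [0.01201983 0.01088445] [0.00763759 0.02728635]
```

View pics/wrist2.png

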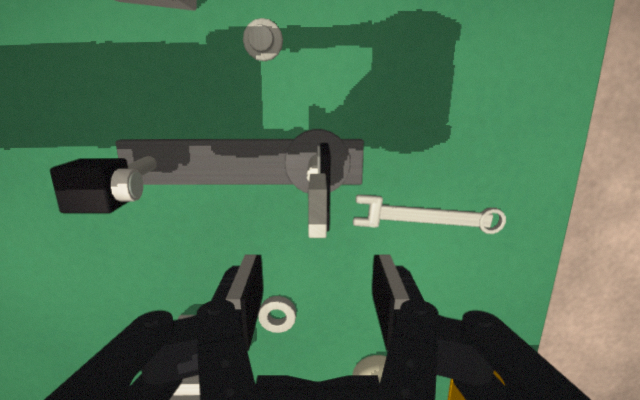

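The fin is centred between the open fingers, seen at (317,200) in the wrist image, and its position is confirmed at (0.6453, 0.0306). The target mirror angle is -0.514 rad, so I'll descend and grip.

apply_moves:
  motion:
    - [0.05,0,0,0.025,0]
    - [0.05,0,0,0.025,0]
    - [0.05,0,0,0.025,0]
    - [0.05,0,0,0.02,0]
    - [0.05,0,0,0.013,0]
    - [0.05,0,0,0,0]
    - [0,0,0,0,0]
    - [0,0,0,0,0]
    - [0,0,0,0,0]
    - [0,0,0,0,0]
    - [0,0,0,0,0]
    - [0,0,0,0,0]
  grip_force: 40

```text
t: 8.85
ee_pos: [0.6447, 0.0298, 0.3092]
eef_rot: [3.14, 0.0, 1.56]
wrist_force: [-4.4, -0.8, 5.7]
gripper_width: 0.0116
grip_force: 42.2
```

apply_moves:
  motion:
    - [0,0,0,0,0.05]
    - [0,0,0,0,0.08]
    - [0,0,0,0,0.09]
    - [0,0,0,0,0.09]
    - [0,0,0,0,0.09]
    - [0,0,0,0,0.07]
    - [0,0,0,0,0.05]
    - [0,0,0,0,0]
    - [0,0,0,0,0]
    - [0,0,0,0,0]
    - [0,0,0,0,0]

```text
t: 10.22
ee_pos: [0.6445, 0.0299, 0.3091]
eef_rot: [3.141, -0.0, 1.04]
wrist_force: [-6.5, -0.2, 6.2]
gripper_width: 0.0118
grip_force: 42.3
```

Run:
```python
from h import *
from fit import fit
shot('scene','scene3'); shot('top','top3'); shot('wrist','wrist3')
im=load('scene3')['image'][120:280,280:430,::-1]; a=cv2.resize(im,None,fx=3.5,fy=3.5,interpolation=2); cv2.imwrite('pics/crop3.png',a)
fit(['top3','scene3'])
for nm in('scene3','wrist3','top3'):
    W=cloud(load(nm)).reshape(-1,3); W=W[np.isfinite(W).all(1)]
    d=W-[.6453,.0306,0]
    for z0,z1 in((.078,.122),(.135,.18)):
        Q=W[(np.hypot(d[:,0],d[:,1])<.037)&(W[:,2]>z0)&(W[:,2]<z1)]
        if len(Q)>20:
            e=np.linalg.svd(Q[:,:2]-Q[:,:2].mean(0))[2][0]; r=cv2.minAreaRect(Q[:,:2].astype(np.float32))
            print(nm,z0,len(Q),np.degrees(np.arctan2(e[1],e[0])).round(1),Q.mean(0).round(4),np.round(r[1],3),round(r[2],1))
o=bot.get_obs(); print(o['eef_rot'],o['ee_pos'],o['grip_force'],o['joint_vel'])
```

```text
top3 stud px 21 [0.5364 0.2126 0.1047] [0.532 0.207 0.1  ] [0.543 0.219 0.108]
 block ((0.48544859886169434, 0.2205716371536255), (0.0620446652173996, 0.08952844142913818), 82.88716125488281)
   [0.4152 0.4245 0.5034 0.5048] [0.2385 0.2391 0.2994 0.3009]
   [0.4051 0.4148 0.4942 0.4949] [0.255  0.2554 0.3151 0.3172]
   [0.3945 0.4047 0.4835 0.4854] [0.2696 0.2706 0.3309 0.3331]
scene3 stud px 21 [0.5387 0.2116 0.1051] [0.531 0.206 0.098] [0.546 0.216 0.11 ]
 block ((0.49630463123321533, 0.2185046374797821), (0.06058701127767563, 0.09340735524892807), 81.74327850341797)
   [0.424  0.4276 0.5088 0.5176] [0.2374 0.2388 0.2983 0.3001]
   [0.4144 0.4183 0.4991 0.5078] [0.255  0.2554 0.3145 0.3158]
   [0.4036 0.4084 0.4894 0.4973] [0.2698 0.2707 0.3303 0.332 ]
scene3 0.078 343 59.8 [0.6534 0.0266 0.1003] [0.064 0.011] 61.6
scene3 0.135 167 -77.2 [0.6557 0.0314 0.1563] [0.031 0.034] 5.1
wrist3 0.078 400 -12.9 [0.6651 0.0548 0.1022] [0.003 0.01 ] 68.6
wrist3 0.135 7197 149.2 [0.6487 0.0365 0.1655] [0.04  0.039] 13.2
[ 3.14126793e+00 -1.61394230e-04  1.03994410e+00] [0.64451603 0.02993286 0.30912993] 42.28029727935791 [-0.0007203  -0.0005142   0.00042453 -0.00053743  0.00131003 -0.00028163]
```

View pics/crop3.png

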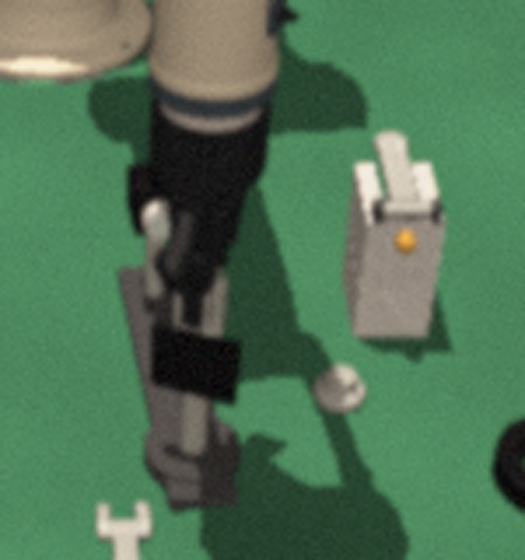

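The lever lies flat on the block, with its tip at (390,140) and the stud at (405,240). The mirror back at (197,362) measures about 60°, against an expected 59.6°. Everything is still, so I'll hand in.

```bash
python3 -c "
from plant import bot
print(bot.close_job())"
```

```text
the job is handed in; nothing more can be done
None
```

The job is handed in, though no verdict came back: the lever lies flat by depth and by picture, and the fin is held still at about 42 N with the mirror at roughly -0.51 rad, my measured angle for centring the stud (not checked through the bench camera).

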